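# Fit and hold the bayonet cap of the clay extruder

## Task

Pick up the red-handled cap, put it in the mouth of the clay extruder with its two pins in the two slots, press it down against the spring until its rim is flush on the barrel, and turn it a quarter turn clockwise (seen from above). Do not let go: finish while still gripping the handle and pressing the cap flush and turned, so that I can slip the locking pin in. Leave the brush pot, star cutter, bowl and wooden knife where they are.

Things in the scene. Friction and masses are not known exactly. Their poses are not given: they have to be found in the camera images.
- extruder: Clay extruder: upright aluminium barrel 104 mm across, mouth up, fixed on a grey 150 x 130 mm base. Origin: centre of its underside, on the table; z up the barrel axis. Flat top face 110 mm above. Two bayonet slots lie along its +x and -x, each marked by a red dash. Pins entering them turn clockwise only (seen from above), to a stop at about 96 degrees. Position and yaw vary.
- mouth (a point): Centre of the extruder's mouth, level with its top face; same axes as the extruder. Round bore 48 mm across in a collar 10 mm thick; slots 16 mm wide reach 34 mm from the axis, along x. Under the collar is a hollow for the pins: the cap can turn once its disc is less than 7 mm above the top face. Turned but not pressed, the spring lifts it 7 mm until the pins catch under the collar.
- follower (a joint): Travel (m) of the white sprung plate inside the mouth: 0 at rest, 12 mm below the top face; grows as it is pushed down. With the cap flush it is about 0.018 and pushes up with about 12 N.
- cap_grip (a point): Centre of the red handle of the loose cap, half-way up. Handle: bar 56 mm long along x, 14 mm wide, 36 mm high, standing on a black disc 72 mm across, 6 mm thick, whose underside is 24 mm below this point. Flush means the disc lies on the barrel's top face: this point is then 24 mm above mouth. Axes: x along handle and pins, z up; half a turn makes no difference.
- cap_foot (a point): Centre of the underside of the cap's plug, 54 mm below cap_grip; same axes. The steel plug is 42 mm across and 30 mm high (up to the disc), with a chamfered foot. A steel pin 10 mm thick runs through it along x, its ends 31 mm from the axis, its centre 8 mm above this point. The cap weighs about 250 g and starts standing upright on the bat.
- cap_pin (a point): End of one of the cap's two pins: on the pin's axis, 31 mm along +x from the cap's axis, 8 mm above cap_foot; same axes as the cap.
- bat: White round plaster bat, 150 mm across, 12 mm thick, fixed on the table, origin at the centre of its underside. The cap stands on it at the start.
- brush_pot: Bystander: loose terracotta pot, 80 mm across, 100 mm high, with brushes to about 215 mm high. Origin at the centre of its underside.
- star_cutter: Bystander: loose brass star-shaped cutter, 72 mm across, 22 mm high. Origin at the centre of its underside.
- glaze_bowl: Bystander: loose blue ceramic bowl, 100 mm across, 45 mm high. Origin at the centre of its underside.
- wood_knife: Bystander: loose wooden modelling knife with a steel blade, about 200 mm long along its x axis, 22 mm wide, 10 mm high, lying flat. Origin at the middle of the wooden handle's underside.
There are look-alikes about, which are no part of the job. Of the things like the part that bears cap_grip, leave any that is orange or yellow; of the rest the smaller one is meant.

How it is judged:
By the outcome, as a careful person would: the job done as asked, in the order asked, and still so for the second after the job is handed in, while the arm keeps its last pose, push and grip.
It also fails if it takes over 48 s, if anything falls off the work surface, if the arm or the gripper's body presses on something with over 40 N, if the wrist force passes 120 N, or if a joint passes its speed limit or range.

## Robot

A 6-joint arm with a two-finger parallel gripper is mounted at the origin on the work surface. World frame = base frame: x ahead of the robot, y to its left, z up, the work surface at z = 0. Lengths are in m, angles in degrees, forces in N, time in s.
With the tool pointing down it reaches from about 0.4 to 0.825 m from the base axis. Payload 7 kg.
Tool frame: the origin (TCP) lies midway between the tips of the shut fingers; the grasp point (between the pads) lies 19 mm behind it; z points along the fingers, y is the line along which they close (so a half turn about z gives the same grasp; the last joint's range is limited). The gripper opens to 88 mm and grips with 3 to 60 N. Pads are 19 mm wide; open, the fingers measure 130 mm over their backs; the gripper's body (78 mm by 193 mm) begins 47 mm behind the grasp point.
Start: joints at [90.648, 20.546, 0.682, 0, -70.136, -16.507], TCP at [0.184, 0.649, 0.198] pointing down, gripper open.
Joint ranges: [-176.03, 176.03], [-82.01, 121.73], [-58.28, 71.71], [-173.87, 95.51], [-174.79, -0.11], [-173.66, 173.66]. Speed limits (degrees/s): [136.94, 136.94, 172.46, 180, 180, 180].

## Interface

Orientations are given as [roll, pitch, yaw] about the fixed x, y, z axes, in that order (R = Rz(yaw) Ry(pitch) Rx(roll)).
In Python, from plant import r, eyes, workorder gives the robot as it stands.
- The arm moves only by the tool step_arm, never from a script. Its argument "plan" is a list of rows, each a list of 5 numbers: the shift along the tool's x, y, z each as a share of 25 cm, from -1 to 1, then the turn about the tool's z as a share of 60 degrees, from -1 to 1, then the finger opening in mm, from 0 to 87.6. In form: [[x, y, z, turn, jaw], ...]. A call has 1 to 12 rows; each row is the pose to reach, as a shift and turn from the pose commanded when the call began, along the tool's axes at that moment; what a row does not reach only later rows make up. A row lasts 1/12 s, in which the tool goes at most 41.7 mm and 7.16 degrees, less where a joint would pass 70% of its speed; a pose out of reach is approached as far as the arm can. A call with a number of a shift or a turn outside -1 to 1 is refused whole. A call with a gripper value outside its range is refused whole. The fingers move at their own pace and stop on an object; "newtons" is the grip in N (left out, the last holds). Time passes only in rows, so rows that repeat a pose let the fingers close. It gives the time, the measured TCP pose, the force, the opening and the grip force at its end, in the units of the state.
- r.get_state(): the state, without advancing time (a new reading comes with each control period).
- eyes.capture(name): name is "side" or "top" or "wrist"; returns the picture (420x560x3 uint8, red, green, blue); there is no depth.
- eyes.camera_model(name): a dict with "fov_y" (degrees; the focal length in pixels is half the picture's height over the tangent of half this angle, whatever the lens; pixels are square), "cx", "cy" (the principal point, pixels), "world_to_cam" (4x4, takes a point from world to camera coordinates); the wrist camera has in their place "hand_eye" (4x4, takes a point from camera to tool coordinates, whose origin is the TCP and whose axes are the flange's). Camera axes: x right, y up, looking along -z (the intrinsics and any distortion apply to the point x, -y, -z); pixel columns grow to the right and rows downward; lengths in m; the calibration is good to about 2 mm. A picture is of the moment at which its call begins: read the wrist's pose just before it. camera_model takes no time and is no camera call.
- workorder.close_job(): hands the job in; it is judged then, once.
The state is a dict: "time_s": time; "joints": joint angles; "qd": joint speeds; "joint_torque": joint torques, N m; "tcp_pos": TCP position; "eef_rot": TCP orientation; "contact_force": force on the tool from outside, world axes, zero at the start; "moment": the same for the moment, N m; "gripper_width": finger opening in m; "gripper_force": force on a finger pad.
Only numpy, scipy, OpenCV 4.12 (cv2) and the standard library are available. Lean on these libraries where they do the work, as an engineer would, in place of code of your own. Each camera call takes 0.05 s, during which the arm holds its last target. There are 200 camera calls.

## Working session

There is one attempt and no reset: what is moved stays moved. The work goes in short steps, Python scripts to look and compute and a tool call to move; the robot and the scene stay as the last step left them, time stands still between calls to the robot, and variables do not carry over. Pictures are saved under pics/ and viewed, at most 10 in all, crops included, and the job is handed in when it is done.

Besides the shell and the picture viewer there is one more tool, called after "Request:" as name([rows], argument=value, ...), one row to a line, values as JSON. step_arm: Moves the arm, as the interface text tells. Its arguments: {"type":"object","properties":{"plan":{"type":"array"},"newtons":{"type":"number"}},"required":["plan"]}

```bash
ls; mkdir -p pics; python3 - <<'E'
from plant import r, eyes, workorder
import cv2,numpy as np
s=r.get_state(); print(s)
for n in ["top","side","wrist"]:
    im=eyes.capture(n); cv2.imwrite(f"pics/{n}0.png",im[:,:,::-1]); print(n,eyes.camera_model(n))
E
```

```text
pics
{'time_s': 0.0, 'joints': array([ 9.06470264e+01,  2.05905351e+01,  6.33308821e-01, -2.12280480e-02,
       -7.01377898e+01, -1.65078692e+01]), 'qd': array([-0.07951771, -0.00958352, -0.03495887, -0.07498644, -0.04373555,
       -0.05937374]), 'joint_torque': array([-4.73323835e-04, -5.82711017e+01,  2.93048537e+01,  6.99741796e+00,
        7.01118741e-03, -1.57665850e-04]), 'tcp_pos': array([0.1843438 , 0.64875847, 0.1966259 ]), 'eef_rot': array([ 1.79903230e+02, -7.86808061e-03, -1.58680652e+01]), 'contact_force': array([-0.94011519, -0.45475003,  0.18715818]), 'moment': array([-0.05486066,  0.00572038, -0.00930016]), 'gripper_force': 0.0, 'gripper_width': 0.08757324555675217}
top {'fov_y': 52.11086953200692, 'cx': 273.5847270496786, 'cy': 205.77695887148886, 'world_to_cam': array([[ 0.00185901, -0.99998346,  0.00544321, -0.00182718],
       [ 0.98199729,  0.00285367,  0.18887347, -0.60234546],
       [-0.18888587,  0.0049941 ,  0.98198635, -1.114982  ],
       [ 0.        ,  0.        ,  0.        ,  1.        ]])}
side {'fov_y': 53.27801997044174, 'cx': 279.27028767183737, 'cy': 210.1293189473422, 'world_to_cam': array([[ 0.98969919, -0.14307737, -0.00493736, -0.56876795],
       [ 0.09405881,  0.62385279,  0.77586122, -0.1190721 ],
       [-0.107928  , -0.76833363,  0.63088429, -1.07553658],
       [ 0.        ,  0.        ,  0.        ,  1.        ]])}
wrist {'fov_y': 63.77793175691247, 'cx': 278.74725882268797, 'cy': 208.87659167957122, 'hand_eye': array([[-1.37725807e-03,  9.69269394e-01,  2.45997856e-01,
         6.62837514e-02],
       [ 9.99998987e-01,  1.24680054e-03,  6.86067266e-04,
         1.92321643e-03],
       [ 3.58273744e-04,  2.45998552e-01, -9.69270130e-01,
        -1.87041625e-01],
       [ 0.00000000e+00,  0.00000000e+00,  0.00000000e+00,
         1.00000000e+00]])}
```

View pics/top0.png

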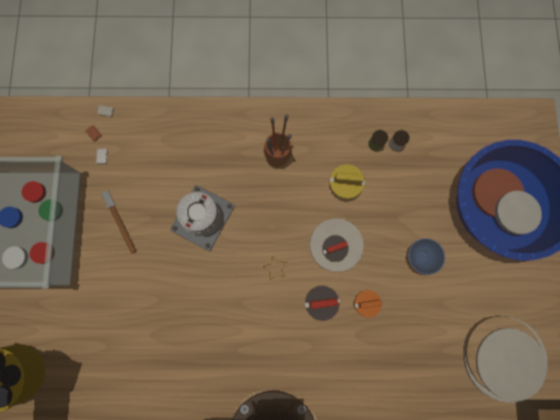

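View pics/side0.png

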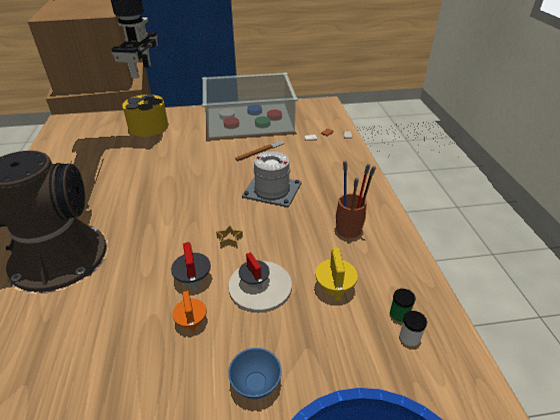

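The top view shows the target (the smaller red cap) on the bat at about (336,248). The larger red look-alike is at (322,303), and the extruder mouth is at about (197,212). Next I'll measure both.

```bash
cat > h.py <<'E'
import numpy as np,cv2
from scipy.spatial.transform import Rotation as R
from plant import r,eyes,workorder
def cam(name,s=None):
    m=eyes.camera_model(name)
    if 'world_to_cam' in m: T=np.linalg.inv(m['world_to_cam'])
    else:
        s=s or r.get_state(); W=np.eye(4); W[:3,:3]=R.from_euler('xyz',s['eef_rot'],degrees=True).as_matrix(); W[:3,3]=s['tcp_pos']
        T=W@m['hand_eye']
    return m,T,210/np.tan(np.radians(m['fov_y']/2))
def cast(c,px,z):
    m,T,f=c; px=np.atleast_2d(px).astype(float)
    d=np.c_[(px[:,0]-m['cx'])/f,-(px[:,1]-m['cy'])/f,-np.ones(len(px))]@T[:3,:3].T
    return T[:3,3]+d*((z-T[2,3])/d[:,2])[:,None]
def proj(c,P):
    m,T,f=c; p=(np.atleast_2d(P)-T[:3,3])@T[:3,:3]
    return np.c_[m['cx']+f*p[:,0]/-p[:,2], m['cy']-f*p[:,1]/-p[:,2]]
def red(im):
    h=cv2.cvtColor(im,cv2.COLOR_RGB2HSV)
    return (((h[...,0]<7)|(h[...,0]>172))&(h[...,1]>140)&(h[...,2]>70)).astype(np.uint8)
def blobs(mask,box,amin=4):
    x0,y0,x1,y1=box; m=np.zeros_like(mask); m[y0:y1,x0:x1]=mask[y0:y1,x0:x1]
    n,l,st,ce=cv2.connectedComponentsWithStats(m)
    return [(ce[i],st[i],np.argwhere(l==i)[:,::-1]) for i in range(1,n) if st[i][4]>=amin]
E
python3 - <<'E'
from h import *
for n,b1,b2 in [("top",(320,235,352,262),(175,190,220,235)),("side",(240,248,270,282),(245,145,300,180))]:
    im=cv2.imread(f"pics/{n}0.png")[:,:,::-1].copy(); c=cam(n); m=red(im)
    for ce,st,p in blobs(m,b1):
        (rc,rs,ra)=cv2.minAreaRect(p.astype(np.float32)); w=cast(c,cv2.boxPoints((rc,rs,ra)),.084 if n=="top" else .066)
        print(n,"cap",ce,st,cast(c,ce,.078),w[:,:2].tolist())
    for ce,st,p in blobs(m,b2,3): print(n,"dash",ce,st[4],cast(c,ce,.110))
E
```

```text
top cap [336.47169811 246.71698113] [327 242  20  11 106] [[ 0.4890304  -0.16617893  0.078     ]] [[0.48553427685606004, -0.13821325199532158], [0.5043272135575143, -0.18846629849220908], [0.4916595720431395, -0.19283676901561855], [0.47294854543513515, -0.14267424211367866]]
side cap [253.81372549 265.09803922] [246 252  15  27 204] [[ 0.49138003 -0.1785264   0.078     ]] [[0.4680906240870125, -0.13356214926420118], [0.4898012177892137, -0.11932482389639387], [0.5136859907651612, -0.19654835852990227], [0.4928972333194826, -0.20901115072903598]]
side dash [258.   157.25] 4 [[0.54393214 0.22221891 0.11      ]]
side dash [285.   162.25] 4 [[0.61852206 0.18331461 0.11      ]]
```

```bash
python3 - <<'E'
import cv2
a=cv2.imread("pics/top0.png")[175:255,160:250];b=cv2.imread("pics/top0.png")[210:290,295:385]
cv2.imwrite("pics/crop1.png",cv2.hconcat([cv2.resize(x,None,fx=4.4,fy=4.4,interpolation=cv2.INTER_CUBIC) for x in(a,b)]))
E
```

```text
(no output)
```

View pics/crop1.png

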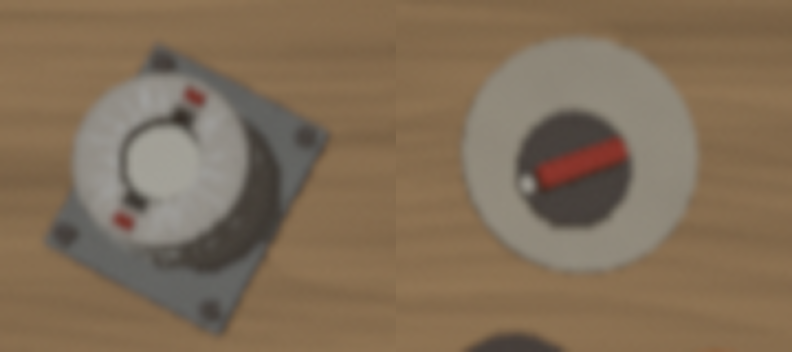

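The crop shows the dashes at full-frame pixels of about (204.3,197.0) and (188.2,225.2). The cap handle runs from about (327,251) to (347,244).

```bash
cat >> h.py <<'E'
def go(x,y,z,yaw,s=None):
    "shares for a move of TCP to x,y,z,yaw from present pose"
    s=s or r.get_state(); M=R.from_euler('xyz',s['eef_rot'],degrees=True)
    d=M.inv().apply(np.array([x,y,z])-s['tcp_pos'])/.25
    return np.round(np.r_[d,-((yaw-s['eef_rot'][2]+180)%360-180)/60],3)
E
python3 - <<'E'
from h import *
c=cam("top"); p=cast(c,[[204.3,197],[188.2,225.2]],.11); d=p[0]-p[1]
print(p,p.mean(0),np.degrees(np.arctan2(d[1],d[0])))
x,y,_=p.mean(0)
print(go(.43,.45,.25,-20),go(x,y,.25,-30),r.get_state()['tcp_pos'])
E
```

```text
[[0.61505849 0.18094762 0.11      ]
 [0.54056903 0.22004058 0.11      ]] [0.57781376 0.2004941  0.11      ] -27.691025267716125
[ 1.163  0.497 -0.212  0.069] [ 2.004  1.296 -0.211  0.236] [0.18438246 0.64893067 0.19684708]
```

Request:
step_arm([
  [0.13,0.08,-0.02,0,87],
  [0.26,0.16,-0.05,0,87],
  [0.39,0.25,-0.08,0,87],
  [0.52,0.34,-0.11,0,87],
  [0.65,0.43,-0.14,0,87],
  [0.78,0.52,-0.17,0,87],
  [0.9,0.6,-0.2,0,87],
  [1,0.65,-0.21,0,87],
])

```text
time_s: 0.82
tcp_pos: [0.3818, 0.4225, 0.2516]
eef_rot: [-179.9, -0.0, -15.9]
contact_force: [0.5, 0.7, 0.2]
gripper_width: 0.087
gripper_force: 0.0
```

Request:
step_arm([
  [0.13,0.08,0,0.03,87],
  [0.26,0.17,0,0.06,87],
  [0.39,0.26,0,0.09,87],
  [0.52,0.34,0,0.12,87],
  [0.65,0.43,0,0.15,87],
  [0.78,0.52,0,0.18,87],
  [0.9,0.6,0,0.2,87],
  [1,0.65,0,0.2,87],
  [1,0.65,0,0.2,87],
  [1,0.65,0,0.2,87],
])

```text
time_s: 1.65
tcp_pos: [0.5772, 0.1985, 0.2492]
eef_rot: [179.9, 0.0, -28.0]
contact_force: [-0.6, 0.2, 0.8]
gripper_width: 0.0868
gripper_force: 0.0
```

```bash
python3 - <<'E'
from h import *
s=r.get_state(); print(s['time_s'],s['tcp_pos'],s['eef_rot'],s['joints'])
im=eyes.capture("wrist"); cv2.imwrite("pics/w1.png",im[:,:,::-1]); c=cam("wrist",s)
for ce,st,p in blobs(red(im),(0,0,560,420),15): print(ce,st,cast(c,ce,.11))
print(go(.489,-.17,.2,-69.6,s))
E
```

```text
1.65 [0.57721251 0.19851607 0.24923002] [ 1.79933317e+02  4.27600610e-02 -2.80274965e+01] [ 3.72853697e+01  1.29410585e+01 -3.19102895e+00 -1.14471224e-02
 -7.39463607e+01  2.46903318e+01]
[274.8172043  148.52688172] [269 145  13   8  93] [[0.61621574 0.17995888 0.11      ]]
[276.50561798 232.2247191 ] [271 229  12   8  89] [[0.54154401 0.21817042 0.11      ]]
[0.381 1.467 0.198 0.693]
```

View pics/w1.png

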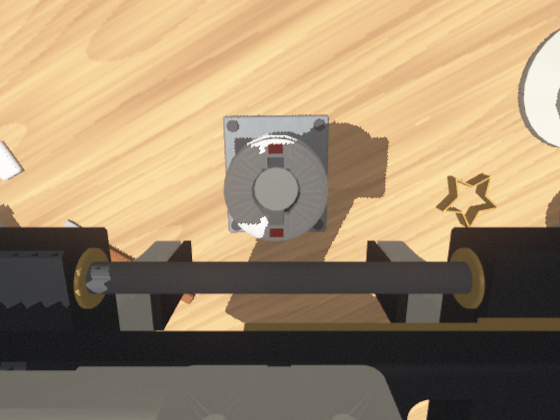

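The wrist view shows the mouth with its two dashes at (275,148) and (276,232). That gives the mouth centre as (0.579,0.199) with yaw -27°, which agrees with the top camera. Next I'll move over the cap.

Request:
step_arm([
  [0.03,0.12,0.02,0,87],
  [0.06,0.24,0.04,0,87],
  [0.09,0.36,0.05,0,87],
  [0.12,0.48,0.06,0,87],
  [0.15,0.6,0.07,0,87],
  [0.19,0.74,0.08,0,87],
])

```text
time_s: 2.2
tcp_pos: [0.5312, 0.0146, 0.2302]
eef_rot: [-180.0, -0.0, -27.7]
contact_force: [0.5, -0.9, -1.0]
gripper_width: 0.0869
gripper_force: 0.0
```

Request:
step_arm([
  [0.03,0.12,0.02,0.1,87],
  [0.06,0.24,0.04,0.2,87],
  [0.09,0.36,0.06,0.3,87],
  [0.12,0.48,0.08,0.4,87],
  [0.15,0.6,0.1,0.5,87],
  [0.19,0.73,0.12,0.6,87],
  [0.19,0.73,0.12,0.69,87],
  [0.19,0.73,0.12,0.69,87],
  [0.19,0.73,0.12,0.69,87],
])

```text
time_s: 2.95
tcp_pos: [0.4889, -0.1686, 0.2003]
eef_rot: [-180.0, -0.0, -69.1]
contact_force: [0.1, 0.3, -0.9]
gripper_width: 0.0871
gripper_force: 0.0
```

```bash
cat > w.py <<'E'
from h import *
import sys
s=r.get_state(); print(s['time_s'],s['tcp_pos'],s['eef_rot'],s['joints'])
im=eyes.capture("wrist"); cv2.imwrite(sys.argv[1],im[:,:,::-1]); c=cam("wrist",s)
for ce,st,p in blobs(red(im),(0,0,560,420),40):
    rc=cv2.minAreaRect(p.astype(np.float32)); w=cast(c,cv2.boxPoints(rc),.084); e=[w[1]-w[0],w[2]-w[1]]; l=max(e,key=lambda v:np.linalg.norm(v))
    print(ce,st,rc,w[:,:2].mean(0),[np.linalg.norm(v) for v in e],np.degrees(np.arctan2(l[1],l[0])))
E
python3 w.py pics/w2.png
```

```text
2.95 [ 0.48890909 -0.16861133  0.20025901] [-1.79973037e+02 -7.88438384e-04 -6.90651183e+01] [ 2.73465736e+00  5.47568152e+00 -1.87634551e+01 -8.41607405e-03
 -6.57350034e+01  1.82036814e+01]
[277.73120729 193.80751708] [270 163  16  63 878] ((277.74603271484375, 193.94378662109375), (14.507183074951172, 62.00749588012695), 1.1691392660140991) [ 0.49067525 -0.17225426] [np.float64(0.05802951258385073), np.float64(0.01300076075824398)] -70.63475368475636
[413.88235294 249.68627451] [405 241  19  18  51] ((413.8041076660156, 249.71095275878906), (24.757951736450195, 2.041353225708008), 42.87890625) [ 0.34989665 -0.16832526] [np.float64(0.0019120133024729475), np.float64(0.02560546195220891)] 158.8736987127036
```

View pics/w2.png

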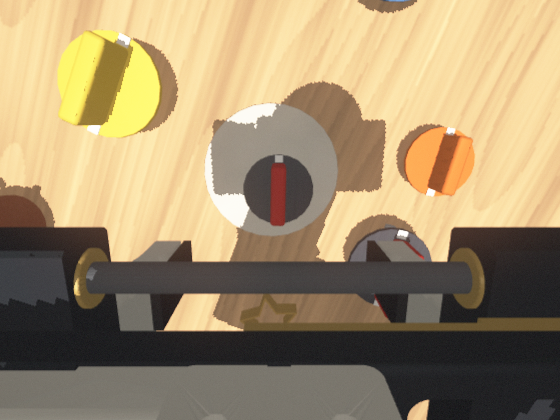

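The wrist view shows the cap handle centred at (278,194), upright in the view: centre about (0.4904,-0.1715), yaw -70.6°. I'll go down and grip it.

Request:
step_arm([
  [0.013,0,0.1,0.026,87],
  [0.013,0,0.2,0.026,87],
  [0.013,0,0.3,0.026,87],
  [0.013,0,0.4,0.026,87],
  [0.013,0,0.48,0.026,87],
  [0.013,0,0.55,0.026,87],
  [0.013,0,0.59,0.026,87],
  [0.013,0,0.59,0.026,87],
  [0.013,0,0.59,0.026,87],
])

```text
time_s: 3.75
tcp_pos: [0.4905, -0.1716, 0.0528]
eef_rot: [180.0, -0.0, -70.7]
contact_force: [0.4, 0.5, 0.6]
gripper_width: 0.0869
gripper_force: 0.0
```

Request:
step_arm([
  [0,0,0,0,20],
  [0,0,0,0,20],
  [0,0,0,0,20],
  [0,0,0,0,20],
  [0,0,0,0,5],
  [0,0,0,0,5],
  [0,0,0,0,5],
  [0,0,0,0,5],
  [0,0,0,0,5],
  [0,0,0,0,5],
], newtons=55)

```text
time_s: 4.58
tcp_pos: [0.49, -0.1723, 0.0525]
eef_rot: [180.0, 0.0, -70.8]
contact_force: [0.9, 0.0, 0.5]
gripper_width: 0.0263
gripper_force: 0.0
```

Request:
step_arm([
  [0,0,0,0,5],
  [0,0,0,0,5],
  [0,0,0,0,5],
  [0,0,0,0,5],
  [0,0,0,0,5],
  [0,0,0,0,5],
])

```text
time_s: 5.08
tcp_pos: [0.4901, -0.1723, 0.0526]
eef_rot: [-180.0, -0.0, -70.8]
contact_force: [0.2, 0.1, 0.0]
gripper_width: 0.0122
gripper_force: 55.0
```

Request:
step_arm([
  [0,0,-0.02,0,5],
  [0,0,-0.06,0,5],
  [0,0,-0.12,0,5],
  [0,0,-0.2,0,5],
  [0,0,-0.3,0,5],
  [0,0,-0.4,0,5],
  [0,0,-0.5,0,5],
  [0,0,-0.58,0,5],
  [0,0,-0.6,0,5],
  [0,0,-0.6,0,5],
])

```text
time_s: 5.92
tcp_pos: [0.4908, -0.1724, 0.2046]
eef_rot: [-179.8, -0.1, -70.8]
contact_force: [0.5, 0.4, -3.3]
gripper_width: 0.0123
gripper_force: 55.0
```

```bash
python3 - <<'E'
from h import *
s=r.get_state(); print(s['time_s'],s['tcp_pos'],s['eef_rot'],s['contact_force'],s['moment'],s['gripper_width'],s['gripper_force'])
for n in["wrist","side"]: cv2.imwrite(f"pics/g_{n}.png",eyes.capture(n)[:,:,::-1])
a=cv2.imread("pics/g_wrist.png")[60:340,140:420];p=proj(cam("side"),s['tcp_pos'])[0].astype(int);print(p)
b=cv2.imread("pics/g_side.png")[p[1]-50:p[1]+90,p[0]-70:p[0]+70]
cv2.imwrite("pics/crop2.png",cv2.hconcat([cv2.resize(a,(400,400)),cv2.resize(b,(400,400))]))
# target: mouth, yaw -27.1; grip height 5mm above cap_grip
print(go(.5789,.1991,.2,-27.1,s))
E
```

```text
5.9167 [ 0.49075634 -0.17235419  0.20464312] [-1.79802930e+02 -6.57027508e-02 -7.08208407e+01] [ 0.53808631  0.38819289 -3.3038692 ] [ 0.0769439  -0.04116676  0.00518278] 0.012250594629424122 54.98349845409393
[250 220]
[-1.288 -0.821  0.02  -0.729]
```

View pics/crop2.png

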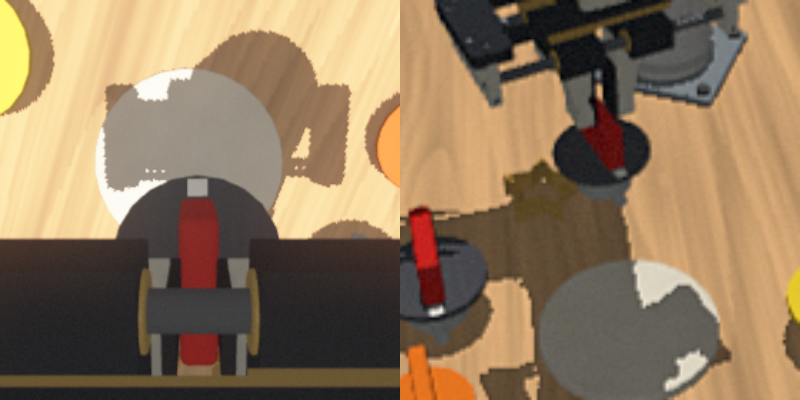

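The cap is held upright. The wrist crop shows the disc's far edge at full-frame pixel (278.6,184.6) or so, with the white marker below it. I'll measure where the cap sits in the grip, along the handle.

```bash
python3 - <<'E'
from h import *
s=r.get_state(); c=cam("wrist",s)
im=cv2.imread("pics/g_wrist.png")[:,:,::-1].copy()
M=R.from_euler('xyz',s['eef_rot'],degrees=True).inv()
T=lambda w: M.apply(w-s['tcp_pos'])*1000
# dark disc outline above finger line
g=im.max(2); h=cv2.cvtColor(im,cv2.COLOR_RGB2HSV)
pts=[]
for x in list(range(232,266,3))+list(range(292,326,3)):
    col=im[150:228,x].astype(int); dark=(col.max(1)<95)&(col.max(1)-col.min(1)<25)
    k=[i for i in range(len(dark)-5) if dark[i:i+5].all()]
    if k: pts.append((x,150+k[0]))
w=T(cast(c,pts,s['tcp_pos'][2]-.0045)) # disc top
print(np.round(w[:,:2],1).tolist())
from scipy.optimize import least_squares
f=least_squares(lambda p:np.hypot(w[:,0]-p[0],w[:,1]-p[1])-36,[0,0],loss='soft_l1'); print("disc centre in tool mm",f.x,np.abs(f.fun).max())
for ce,st,p in blobs(red(im),(240,150,320,260),40): print(st)
hp=T(cast(c,[[278,st[1]]],s['tcp_pos'][2]+.0315)); print("handle +x end(28?)",hp)
E
```

```text
[[20.8, -26.7], [23.2, -24.9], [24.9, -23.1], [26.1, -21.3], [27.9, -19.5], [29.1, -17.7], [29.7, -16.0], [30.2, -14.3], [31.4, -12.5], [32.6, -10.8], [32.6, -9.0], [33.2, -7.3], [33.1, 8.2], [32.6, 10.0], [32.0, 11.7], [31.4, 13.4], [30.2, 15.2], [29.6, 16.9], [29.0, 18.7], [27.2, 20.5], [26.1, 22.2], [24.3, 24.0], [23.1, 25.8], [20.1, 27.6]]
disc centre in tool mm [-2.31227797  0.26341513] 0.6403859289552543
[ 265  199   28   61 1582]
handle +x end(28?) [[ 32.93500115   0.25504842 -31.53066561]]
```

Request:
step_arm([
  [-0.1,-0.06,0,0,5],
  [-0.22,-0.14,0,0,5],
  [-0.34,-0.22,0,0,5],
  [-0.46,-0.3,0,0,5],
  [-0.58,-0.37,0,0,5],
  [-0.66,-0.42,0,0,5],
])

```text
time_s: 6.52
tcp_pos: [0.5343, 0.0204, 0.2007]
eef_rot: [179.8, 0.0, -70.8]
contact_force: [0.9, 0.4, -2.2]
gripper_width: 0.012
gripper_force: 55.0
```

Request:
step_arm([
  [-0.1,-0.06,0,-0.1,5],
  [-0.2,-0.12,0,-0.2,5],
  [-0.3,-0.19,0,-0.3,5],
  [-0.4,-0.26,0,-0.4,5],
  [-0.5,-0.32,0,-0.5,5],
  [-0.58,-0.37,0,-0.6,5],
  [-0.63,-0.4,0,-0.7,5],
  [-0.63,-0.4,0,-0.73,5],
  [-0.63,-0.4,0,-0.73,5],
  [-0.63,-0.4,0,-0.73,5],
])

```text
time_s: 7.35
tcp_pos: [0.5768, 0.1993, 0.2007]
eef_rot: [179.8, 0.1, -27.1]
contact_force: [0.4, 0.3, -1.9]
gripper_width: 0.0118
gripper_force: 55.0
```

```bash
python3 - <<'E'
from h import *
s=r.get_state(); print(s['time_s'],s['tcp_pos'],s['eef_rot'],s['contact_force'],s['gripper_width'])
for n in["top","side"]: cv2.imwrite(f"pics/m_{n}.png",eyes.capture(n)[:,:,::-1])
P=np.array([.5789,.1991,.13]); o=[]
for n in["top","side"]:
    p=proj(cam(n),P)[0].astype(int); print(p); o.append(cv2.resize(cv2.imread(f"pics/m_{n}.png")[p[1]-50:p[1]+50,p[0]-50:p[0]+50],(400,400)))
cv2.imwrite("pics/crop3.png",cv2.hconcat(o))
E
```

```text
7.35 [0.57679709 0.19927958 0.20067337] [ 1.79835822e+02  9.92240563e-02 -2.70921156e+01] [ 0.37183563  0.34817773 -1.90756806] 0.011818618993212092
[195 209]
[270 154]
```

View pics/crop3.png

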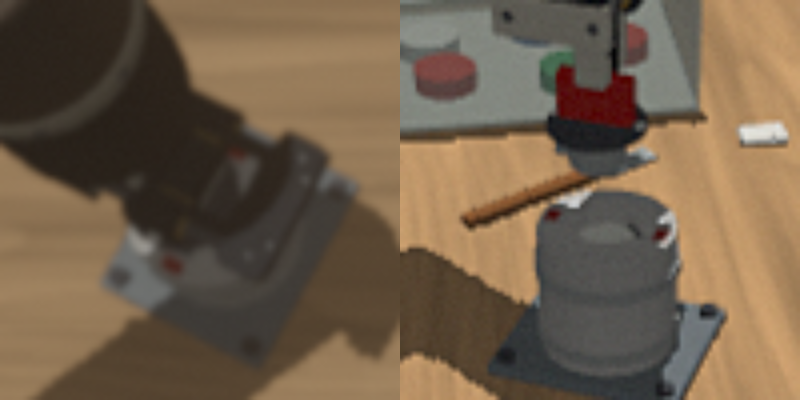

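The side crop shows the cap upright above the mouth, slightly off towards -x as computed. I'll correct that and lower it carefully.

Request:
step_arm([
  [0.017,-0.004,0.06,0,5],
  [0.017,-0.004,0.12,0,5],
  [0.017,-0.004,0.16,0,5],
  [0.017,-0.004,0.17,0,5],
  [0.017,-0.004,0.17,0,5],
  [0.017,-0.004,0.17,0,5],
])

```text
time_s: 7.95
tcp_pos: [0.5823, 0.1985, 0.1606]
eef_rot: [-180.0, -0.0, -27.0]
contact_force: [0.2, -0.5, -1.3]
gripper_width: 0.0117
gripper_force: 55.0
```

Request:
step_arm([
  [0,0,0.01,0,5],
  [0,0,0.02,0,5],
  [0,0,0.03,0,5],
  [0,0,0.04,0,5],
  [0,0,0.05,0,5],
  [0,0,0.06,0,5],
  [0,0,0.06,0,5],
  [0,0,0.06,0,5],
])

```text
time_s: 8.62
tcp_pos: [0.5818, 0.1985, 0.1448]
eef_rot: [180.0, 0.0, -27.0]
contact_force: [-0.7, -0.5, -2.6]
gripper_width: 0.0118
gripper_force: 55.0
```

```bash
python3 - <<'E'
from h import *
s=r.get_state(); print(s['time_s'],s['tcp_pos'],s['eef_rot'],s['contact_force'],s['moment'],s['gripper_width'])
cv2.imwrite("pics/n_side.png",eyes.capture("side")[:,:,::-1])
p=[270,154]; cv2.imwrite("pics/crop4.png",cv2.resize(cv2.imread("pics/n_side.png")[114:194,230:310],(480,480),interpolation=cv2.INTER_CUBIC))
E
```

```text
8.6167 [0.58183468 0.19851043 0.14482151] [ 1.79974211e+02  1.10385408e-02 -2.70172371e+01] [-0.70363665 -0.5299123  -2.64746018] [-0.04356291 -0.00728489 -0.03027321] 0.011793676653380013
```

View pics/crop4.png

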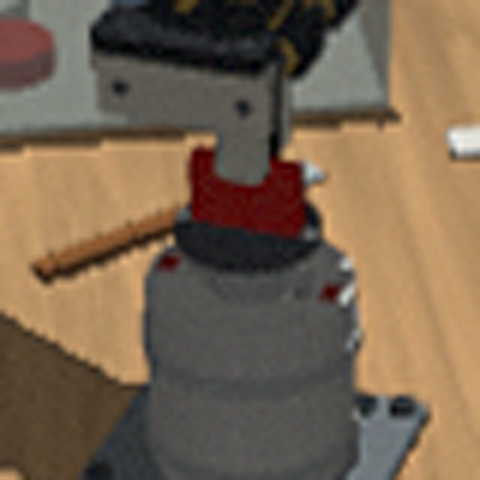

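The side crop shows the plug foot centred in the mouth with no side force, so I'll press on.

Request:
step_arm([
  [0,0,0.012,0,5],
  [0,0,0.024,0,5],
  [0,0,0.036,0,5],
  [0,0,0.048,0,5],
  [0,0,0.06,0,5],
  [0,0,0.06,0,5],
  [0,0,0.06,0,5],
], newtons=60)

```text
time_s: 9.25
tcp_pos: [0.5826, 0.1989, 0.1307]
eef_rot: [-179.9, -0.1, -27.0]
contact_force: [0.4, 1.3, 3.8]
gripper_width: 0.0119
gripper_force: 60.0
```

Request:
step_arm([
  [0,0,0.01,0,5],
  [0,0,0.02,0,5],
  [0,0,0.03,0,5],
  [0,0,0.036,0,5],
  [0,0,0.04,0,5],
  [0,0,0.04,0,5],
  [0,0,0.04,0,5],
])

```text
time_s: 9.83
tcp_pos: [0.5829, 0.1991, 0.1214]
eef_rot: [-179.9, -0.1, -27.0]
contact_force: [-0.3, 1.3, 8.5]
gripper_width: 0.012
gripper_force: 60.0
```

Request:
step_arm([
  [0,0,0.004,0,5],
  [0,0,0.008,0,5],
  [0,0,0.01,0,5],
  [0,0,0.01,0,5],
  [0,0,0.01,0,5],
])

```text
time_s: 10.25
tcp_pos: [0.5831, 0.1993, 0.1203]
eef_rot: [-179.8, -0.1, -27.0]
contact_force: [-3.4, 1.7, 15.9]
gripper_width: 0.012
gripper_force: 60.0
```

The force jumped to about 16 N at TCP z = 0.1203, so the cap is flush. Now I'll turn it clockwise while pressing.

Request:
step_arm([
  [0,0,0.004,0.07,5],
  [0,0,0.004,0.14,5],
  [0,0,0.004,0.21,5],
  [0,0,0.004,0.28,5],
  [0,0,0.004,0.35,5],
  [0,0,0.004,0.42,5],
  [0,0,0.004,0.49,5],
  [0,0,0.004,0.56,5],
  [0,0,0.004,0.63,5],
  [0,0,0.004,0.7,5],
  [0,0,0.004,0.75,5],
  [0,0,0.004,0.75,5],
])

```text
time_s: 11.25
tcp_pos: [0.583, 0.1991, 0.1201]
eef_rot: [-179.8, -0.0, -72.1]
contact_force: [-7.7, 0.5, 22.0]
gripper_width: 0.0115
gripper_force: 60.7
```

Request:
step_arm([
  [0,0.003,0,0.07,5],
  [0,0.006,0,0.14,5],
  [0,0.009,0,0.21,5],
  [0,0.012,0,0.28,5],
  [0,0.012,0,0.35,5],
  [0,0.012,0,0.42,5],
  [0,0.012,0,0.49,5],
  [0,0.012,0,0.56,5],
  [0,0.012,0,0.63,5],
  [0,0.012,0,0.7,5],
  [0,0.012,0,0.76,5],
  [0,0.012,0,0.76,5],
])

```text
time_s: 12.25
tcp_pos: [0.5802, 0.199, 0.1201]
eef_rot: [-179.9, 0.2, -117.7]
contact_force: [-7.6, 3.0, 22.2]
gripper_width: 0.0118
gripper_force: 60.8
```

```bash
python3 - <<'E'
from h import *
s=r.get_state(); print(s['time_s'],s['tcp_pos'],s['eef_rot'],s['contact_force'],s['moment'],s['gripper_width'])
ims=[]
for n in["side","wrist"]: cv2.imwrite(f"pics/f_{n}.png",eyes.capture(n)[:,:,::-1])
a=cv2.imread("pics/f_side.png")[119:189,235:305]; b=cv2.imread("pics/f_wrist.png")[60:340,140:420]
cv2.imwrite("pics/crop5.png",cv2.hconcat([cv2.resize(x,(400,400),interpolation=cv2.INTER_CUBIC) for x in(a,b)]))
E
```

```text
12.25 [0.58019424 0.19897028 0.1201498 ] [-179.85878973    0.21814751 -117.7330893 ] [-7.58440003  3.02030459 22.17061929] [1.26444653 2.87918812 0.43681529] 0.011774741451417863
```

View pics/crop5.png

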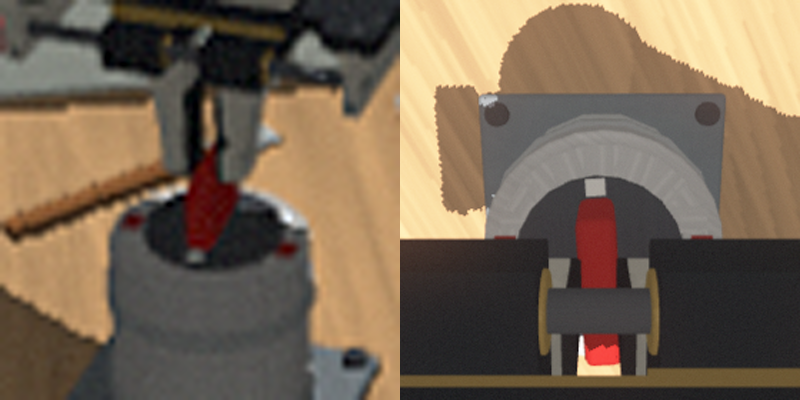

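The crops show the disc flush and the handle square to the dashes, lagging by perhaps 1–2°. I'll trim the turn, relieve the side force and settle.

Request:
step_arm([
  [0,0.003,0.001,0.02,5],
  [0,0.006,0.002,0.035,5],
  [0,0.006,0.002,0.035,5],
  [0,0.006,0.002,0.035,5],
  [0,0.006,0.002,0.035,5],
  [0,0.006,0.002,0.035,5],
])

```text
time_s: 12.85
tcp_pos: [0.5799, 0.1991, 0.1201]
eef_rot: [-179.8, 0.2, -119.6]
contact_force: [-4.3, 0.0, 22.7]
gripper_width: 0.0117
gripper_force: 60.6
```

```bash
python3 - <<'E'
from h import *
s=r.get_state(); print(s['time_s'],s['tcp_pos'],s['eef_rot'],s['contact_force'],s['moment'],s['gripper_width'],s['gripper_force'])
c=cam("wrist",s); im=eyes.capture("wrist")
for ce,st,p in blobs(red(im),(240,180,320,330),20):
    print(ce,st)
    if st[4]<500: continue
    # centre line of the top part of the handle
    q=[(p[p[:,1]==y][:,0].mean(),y) for y in range(st[1]+8,st[1]+50,3) if (p[:,1]==y].sum() if False else (p[:,1]==y).any())]
    w=cast(c,q,.152); k=np.polyfit(w[:,1],w[:,0],1); print("handle yaw",np.degrees(np.arctan2(1,k[0]))-180)
for ce,st,p in blobs(red(im),(180,200,380,260),6): print("dash?",ce,st[4],cast(c,ce,.11))
E
```

```text
File "<stdin>", line 8
    q=[(p[p[:,1]==y][:,0].mean(),y) for y in range(st[1]+8,st[1]+50,3) if (p[:,1]==y].sum() if False else (p[:,1]==y).any())]
                                                                                    ^
SyntaxError: closing parenthesis ']' does not match opening parenthesis '('
```

```bash
python3 - <<'E'
from h import *
s=r.get_state(); print(s['time_s'],s['moment'])
c=cam("wrist",s); im=eyes.capture("wrist")
for ce,st,p in blobs(red(im),(240,180,320,330),500):
    q=[(p[p[:,1]==y][:,0].mean(),y) for y in range(st[1]+8,st[1]+50,3) if (p[:,1]==y).any()]
    w=cast(c,q,.152); k=np.polyfit(w[:,1],w[:,0],1); print(st,"handle yaw",np.degrees(np.arctan2(1,k[0]))-180)
for ce,st,p in blobs(red(im),(180,200,380,260),6): print("dash?",ce,st[4],cast(c,ce,.11))
E
```

```text
12.85 [0.10650891 1.50857701 0.32660565]
[ 263  199   29   63 1651] handle yaw -116.96537090594185
[268 294  27  22 524] handle yaw -117.67857951628258
dash? [277.59256927 229.61775819] 1588 [[0.57930584 0.19454265 0.11      ]]
dash? [350.5 224.5] 56 [[0.53906636 0.21365248 0.11      ]]
```

The handle yaw is about -117°, which is 90° of turn. It is flush under a 22 N push, so I'm handing in.

```bash
python3 -c "
from plant import workorder
print(workorder.close_job())"
```

```text
the job is handed in; nothing more can be done
None
```

The red-handled cap is in the extruder mouth, pressed flush with about 22 N and turned about 90° clockwise. The arm is still gripping and pressing it, and I handed the job in at about 13 s; the hand-in gave no verdict.

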